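# Gauge a carving blank and hold the sprung clamp open for it

## Task

Press the stand gauge's sprung foot down onto the round wooden blank standing under it to read its thickness, keep it pressed for a moment, then let the foot spring back up, leaving the blank where it stands. Then take the wooden handle of the sprung clamp and pull its jaw out until the pointers are at the line for that blank: the first line for the thin blank, the second, farther line for the thick one. Keep hold of the handle with the jaw at that line: the program finishes while still holding it there against the spring, with the tools and other things on the table left alone.

Things in the scene. Friction and masses are not known exactly. Their poses are not given: they have to be found in the camera images.
- gauge: Thickness gauge, fixed: steel column 24 mm square, 140 mm high, centre 72 mm to the +y side of the plunger, on a foot block; an arm (z 100 to 118 mm) reaches over to a vertical sprung plunger. Origin: on the table under the plunger's axis, z up. Stands left or right of the clamp, turned up to 0.4 rad. The blank to gauge stands on the table under the plunger.
- plunger (a joint): Slide of the gauge's plunger, in m: 0 = fully up (its rest, held by the spring), grows as it is pressed down, stop at 0.055. The underside of the foot is then 70 mm minus this value above the table: about 0.050 on the thin blank, 0.028 on the thick. Pushing down takes about 3 N at first and 5.5 N at 50 mm; then press some 5 N more, so that the foot bears on the blank. Let go, it springs back up.
- gauge_cap (a point): Centre of the flat top of the plunger's black cap (34 mm across, 14 mm high), 197 mm above the table at rest. Press here straight down; it has room all round from above.
- gauge_foot (a point): Centre of the underside of the plunger's foot (steel disc 26 mm across), 70 mm above the table at rest.
- clamp: Clamp, fixed: aluminium base 200 x 94 x 14 mm, fixed wooden jaw (58 mm high) at its +x end. Moving jaw draws out along the clamp's -x (roughly to the robot, turned up to 0.4 rad). Origin: on the table, 30 mm to +x of the base's middle. Two black lines on both side margins; a brass pointer on the sled over each margin reaches the first line at 26 mm of draw, the second at 48 mm.
- jaw (a joint): Slide of the clamp's moving jaw, in m: 0 = shut on the fixed jaw (its rest), grows as it is pulled out; it equals the gap between the jaws. First line (thin blank) at 0.026, second line (thick blank) at 0.048, stop at 0.070. A spring pulls it back shut: about 5 N at 0, 8 N at the first line, 10.5 N at the second.
- jaw_grip (a point): Middle of the top of the upright wooden handle on the moving jaw's sled: a paddle 14 mm thick along the clamp's x (the pull), 40 mm wide along its y, its top 95 mm above the table and free down to 27 mm. The moving jaw (56 mm high) stands 70 mm behind it (+x). Can be pinched from above on its flat faces. Moves with the jaw.
- thin_blank: Thin blank, a plain wooden puck 48 mm across and 20 mm high. Origin: centre of its underside. One of the two blanks stands under the gauge's plunger, the other elsewhere on the table.
- thick_blank: Thick blank, a plain wooden puck 48 mm across and 42 mm high. Origin: centre of its underside. Stands under the plunger when the thin one does not.
- big_gourd: Bystander: red-brown round gourd 76 mm across, 70 mm high, to the left. Origin under its centre.
- small_gourd: Bystander: red-brown round gourd 56 mm across, 52 mm high, to the right. Origin under its centre.
- awl: Bystander: yellow-handled awl 170 mm long, lying to the left. Origin under its middle.
- brush: Bystander: brush 180 mm long, lying to the right. Origin under its middle.
- match_box: Bystander: small box 55 x 38 x 18 mm, in the middle. Origin under its centre.
- jar: Bystander: white cup 70 mm across, 85 mm high, in the middle at the back. Origin under its centre.
There are look-alikes about, which are no part of the job. What is shaped like the thin_blank but red or yellow is not meant.

How it is judged:
On the way, in this order (a step that is already met when the one before it is completed fails the run):
1. the gauge's foot is pressed onto the blank under it (value of joint plunger above 0.02 m and (contact force between plunger and thin_blank above 0.5 N or contact force between plunger and thick_blank above 0.5 N)), for 0.2 s.
2. the foot has sprung back up (value of joint plunger below 0.006 m), for 0.1 s.
3. the jaw is held at the line for the gauged blank (((horizontal distance between thin_blank and gauge_foot below 0.03 m and value of joint jaw between 0.022 and 0.03 m) or (horizontal distance between thick_blank and gauge_foot below 0.03 m and value of joint jaw between 0.044 and 0.052 m)) and contact force between the fingers and jaw above 2 N), for 0.3 s.
At the end, for the whole second after the job is handed in: The fingers hold the jaw still (contact over 2 N) within 4 mm of its line: drawn out 22 to 30 mm if the thin blank is under the gauge, 44 to 52 mm if the thick one is. The gauged blank is still under the gauge (within 30 mm) and the plunger is back up (under 6 mm) (all of step 3 and velocity of joint jaw between -0.005 and 0.005 m/s and value of joint plunger below 0.006 m); the arm keeps its last pose, push and grip.
It fails at once if a blank is shoved more than 20 mm (distance of any of thin_blank, thick_blank from where it was at the start of the episode above 0.02 m).
It fails at once if a bystander is pushed more than 30 mm (distance of any of big_gourd, small_gourd, awl, brush, match_box, jar from where it was at the start of the episode above 0.03 m).
It also fails if it takes over 48 s, if anything falls off the work surface, if the arm or the gripper's body presses on something with over 40 N, if the wrist force passes 120 N, or if a joint passes its speed limit or range.

## Robot

A 7-joint arm with a two-finger parallel gripper is mounted at the origin on the work surface. World frame = base frame: x ahead of the robot, y to its left, z up, the work surface at z = 0. Lengths are in m, angles in rad, forces in N, time in s.
With the tool pointing down it reaches from about 0.425 to 0.925 m from the base axis. Payload 6.8 kg.
Tool frame: the origin (TCP) lies at the very end of the fingers, on their centre line; the grasp point (between the pads) lies 19 mm behind it; z points along the fingers, y is the line along which they close (so a half turn about z gives the same grasp; the last joint's range is limited). The gripper opens to 85 mm and grips with 20 to 120 N. Pads are 22 mm wide; open, the fingers measure 114 mm over their backs; the gripper's body (76 mm by 85 mm) begins 54 mm behind the grasp point. The pads swing forward as they close: fully open they stand 13 mm farther back than shut.
Start: joints at [-1.213, 0.477, 0.022, 1.555, -0.011, 1.109, -0.083], TCP at [0.303, 0.603, 0.231] pointing down, gripper open.
Joint ranges: [-2.96, 2.96], [-0.34, 2.1], [-1.41, 1.46], [0.24, 2.44], [-1.37, 4.51], [0.17, 1.92], [-2.96, 2.96]. Speed limits (rad/s): [2.39, 2.39, 3.14, 3.14, 3.14, 3.14, 3.14].

## Interface

Orientations are given as a unit quaternion [w, x, y, z].
In Python, from station import bot gives the robot as it stands.
- The arm moves only by the tool apply_moves, never from a script. Its argument "deltas" is a list of rows, each a list of 3 entries, a list of its own where there are three numbers: the closure, from 0 (fully open) to 1 (shut), then the shift along the tool's x, y, z in units of 0.2 m (1.0 is 0.2 m), then the turn about the tool's z in units of 2 pi rad (1.0 is 2 pi rad). A call has 1 to 12 rows; each row is the pose to reach, as a shift and turn from the pose commanded when the call began, along the tool's axes at that moment, turning the shorter way round; what a row does not reach only later rows make up. A row lasts 1/10 s, in which the tool goes at most 50 mm and 8.59 degrees, less where a joint would pass 70% of its speed; a pose out of reach is approached as far as the arm can. A call with a number of a shift or a turn outside -1 to 1 is refused whole. A call with a gripper value outside its range is refused whole. The fingers move at their own pace and stop on an object; "squeeze" is the grip in N (left out, the last holds). Time passes only in rows, so rows that repeat a pose let the fingers close. It gives the time, the measured TCP pose, the force, the opening and the grip force at its end, in the units of the state.
- bot.get_obs(): the state, without advancing time (a new reading comes with each control period).
- bot.read_camera(name): name is "scene" or "top" or "wrist"; returns a dict with "color" (384x512x3 uint8, red, green, blue), "intrinsics" (3x3 intrinsics, pixels), "pose" (4x4, takes a point from camera to world coordinates); the wrist camera has in their place "hand_eye" (4x4, takes a point from camera to tool coordinates, whose origin is the TCP and whose axes are the flange's). Camera axes: x right, y down, z forward; pixel columns grow to the right and rows downward; lengths in m; the calibration is good to about 2 mm. A picture is of the moment at which its call begins: read the wrist's pose just before it. There is no depth.
- bot.hand_in(): hands the job in; it is judged then, once.
Trained networks look in a picture, given as the dict that the camera call returned (one of the last four; its "shot" number tells which), for a name from the list of things; names that differ only in an ending like _2 or _b are one class to them, and where a whole thing is asked for, a point or a joint stands for the part that bears it (a point fixed in the world has none). Each returns a list of dicts, best first, with "confidence" (0 to 1); they miss things now and then, are a little off and sometimes report something else, mostly with a low value. They report only what shows in the picture. A call takes as long as a camera call. They do not tell look-alikes from the thing itself.
- bot.look_for(picture, target): "point" ([x, y, z] in m, in world coordinates, good to about 4 mm: the middle of the surface that is visible of it).
The state is a dict: "t": time; "q": joint angles; "joint_vel": joint speeds; "joint_torque": joint torques, N m; "eef_pos": TCP position; "tool_rot": TCP orientation; "contact_force": force on the tool from outside, world axes, zero at the start; "torque": the same for the moment, N m; "gripper_width": opening from 0.0 (shut) to 1.0 (fully open); "grasp_force": force on a finger pad.
Only numpy, scipy, OpenCV 4.12 (cv2) and the standard library are available. Lean on these libraries where they do the work, as an engineer would, in place of code of your own. Each camera call takes 0.05 s, during which the arm holds its last target. There are 200 camera calls.

## Working session

There is one attempt and no reset: what is moved stays moved. The work goes in short steps, Python scripts to look and compute and a tool call to move; the robot and the scene stay as the last step left them, time stands still between calls to the robot, and variables do not carry over. Pictures are saved under pics/ and viewed, at most 10 in all, crops included, and the job is handed in when it is done.

Besides the shell and the picture viewer there is one more tool, called after "Request:" as name(argument=value, ...) on one line, values as JSON. apply_moves: Moves the arm, as the interface text tells. Its arguments: {"type":"object","properties":{"deltas":{"type":"array","items":{"type":"array"}},"squeeze":{"type":"number"}},"required":["deltas"]}

```bash
mkdir -p pics
cat > h.py <<'E'
from station import bot
import numpy as np, cv2
def save(p,n,crop=None,s=1):
    im=p["color"][:,:,::-1]
    if crop: a,b,c,d=crop; im=im[b:d,a:c]
    cv2.imwrite("pics/"+n+".png",cv2.resize(im,None,fx=s,fy=s,interpolation=cv2.INTER_CUBIC))
def proj(p,X):
    c=np.linalg.inv(p["pose"])@np.append(X,1); u=np.array(p["intrinsics"])@c[:3]; return (u[:2]/u[2]).round(1)
def ray(p,uv,z):
    d=np.linalg.inv(p["intrinsics"])@np.array([*uv,1.]); P=np.array(p["pose"]); d=P[:3,:3]@d; o=P[:3,3]
    return (o+d*(z-o[2])/d[2]).round(4)
E
python3 - <<'E'
from h import *
o=bot.get_obs(); print({k:np.round(v,3).tolist() for k,v in o.items()})
ims=[]
for c in ("scene","top"):
    p=bot.read_camera(c); save(p,c); print(c,np.round(p["pose"],3).tolist(),np.round(p["intrinsics"],1).tolist())
    for t in ["gauge","gauge_cap","gauge_foot","clamp","jaw_grip","thin_blank","thick_blank","plunger"]:
        for r in bot.look_for(p,t)[:3]: print(t,np.round(r["point"],3),round(r["confidence"],2),proj(p,r["point"]))
E
python3 -c "
import cv2,numpy as np
a=cv2.imread('pics/scene.png');b=cv2.imread('pics/top.png')
"
```

```text
{'t': 0.0, 'q': [-1.213, 0.478, 0.022, 1.556, -0.011, 1.109, -0.083], 'joint_vel': [-0.0, 0.0, -0.001, -0.001, 0.001, 0.001, 0.0], 'joint_torque': [0.0, -59.647, 1.608, -28.12, 0.013, 0.01, 0.0], 'eef_pos': [0.303, 0.603, 0.23], 'tool_rot': [-0.0, 0.231, 0.973, -0.001], 'contact_force': [0.062, 0.207, 0.193], 'torque': [-0.032, 0.045, -0.043], 'grasp_force': 0.0, 'gripper_width': 0.997}
scene [[-0.331, 0.808, -0.487, 1.043], [0.944, 0.279, -0.177, 0.206], [-0.007, -0.518, -0.855, 1.082], [0.0, 0.0, 0.0, 1.0]] [[401.2, 0.0, 253.6], [0.0, 401.2, 185.8], [0.0, 0.0, 1.0]]
gauge [ 0.606 -0.158  0.113] 0.86 [184.  202.9]
gauge_cap [ 0.618 -0.212  0.195] 0.74 [158.1 185.5]
gauge_foot [ 0.614 -0.215  0.195] 0.66 [157.7 184. ]
gauge_foot [0.575 0.215 0.022] 0.66 [314.3 247.1]
clamp [0.575 0.212 0.019] 0.68 [313.1 247.2]
jaw_grip [0.557 0.208 0.029] 0.93 [313.7 239.9]
thin_blank [0.436 0.01  0.018] 0.57 [261.2 187.7]
thin_blank [ 0.419 -0.085  0.02 ] 0.56 [234.5 174.6]
thin_blank [0.349 0.021 0.016] 0.56 [273.2 166.8]
thick_blank [ 0.619 -0.212  0.041] 0.7 [169.2 213.3]
plunger [ 0.612 -0.214  0.193] 0.69 [158.6 183.7]
top [[0.121, -0.97, 0.209, 0.277], [-0.993, -0.119, 0.023, -0.001], [0.003, -0.21, -0.978, 1.311], [0.0, 0.0, 0.0, 1.0]] [[428.5, 0.0, 248.8], [0.0, 428.5, 189.1], [0.0, 0.0, 1.0]]
gauge [ 0.589 -0.166  0.115] 0.57 [317.8 178. ]
gauge_cap [ 0.608 -0.218  0.198] 0.48 [342.8 166.1]
clamp [0.554 0.208 0.011] 0.96 [191.6 182.3]
clamp [ 0.588 -0.001  0.019] 0.29 [259.9 179.3]
clamp [0.421 0.407 0.023] 0.18 [119.6 216.3]
jaw_grip [0.576 0.212 0.029] 0.81 [190.7 173.9]
thin_blank [ 0.415 -0.085  0.021] 0.69 [280.9 238.2]
thin_blank [0.427 0.009 0.019] 0.6 [250.2 230.4]
thin_blank [0.34  0.019 0.022] 0.49 [243.3 258.8]
plunger [0.558 0.21  0.013] 0.62 [191.1 181.2]
plunger [ 0.607 -0.22   0.196] 0.56 [343.1 167. ]
```

View pics/scene.png

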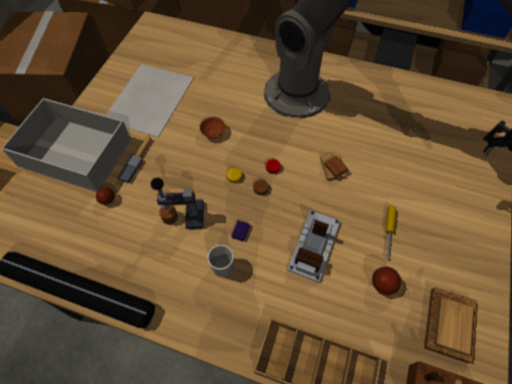

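View pics/top.png

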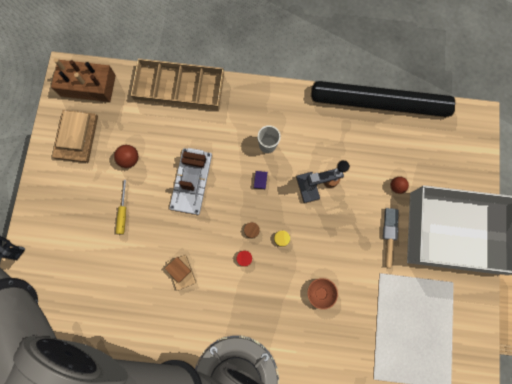

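The scene shows the gauge on the right: cap at scene (158,184) and top (343,166), with a wooden puck under it at scene (169,214). The clamp is at scene (314,245) and top (191,180).

Candidates for the blank: brown puck at scene (261,187), red (273,166), yellow (234,175) and the puck under the gauge (169,214). The two wooden ones fit the description. Next is one close crop to check this.

Run:
```python
from h import *
p=bot.read_camera("scene");q=bot.read_camera("top")
def cr(p,u,v,w=35,h=35,s=5): return cv2.resize(p["color"][v-h:v+h,u-w:u+w,::-1],None,fx=s*40/50,fy=s*40/50,interpolation=cv2.INTER_CUBIC)
a=np.hstack([cr(p,178,200),cr(p,315,245)]);b=np.hstack([cr(q,325,180),cr(q,191,181)])
cv2.imwrite("pics/m.png",np.vstack([a,b]))
def tri(u,v):
    A=[];B=[]
    for c,w in((p,u),(q,v)):
        P=np.array(c["pose"]);d=P[:3,:3]@np.linalg.inv(c["intrinsics"])@np.array([*w,1.]);d/=np.linalg.norm(d);M=np.eye(3)-np.outer(d,d);A.append(M);B.append(M@P[:3,3])
    return np.linalg.lstsq(np.vstack(A),np.hstack(B),rcond=None)[0].round(3)
print("cap",tri((157.5,183.5),(343,166)),ray(p,(157.5,183.5),.19),ray(q,(343,166),.197))
```

```text
cap [ 0.611 -0.22   0.19 ] [ 0.6108 -0.2187  0.19  ] [ 0.609 -0.219  0.197]
```

View pics/m.png

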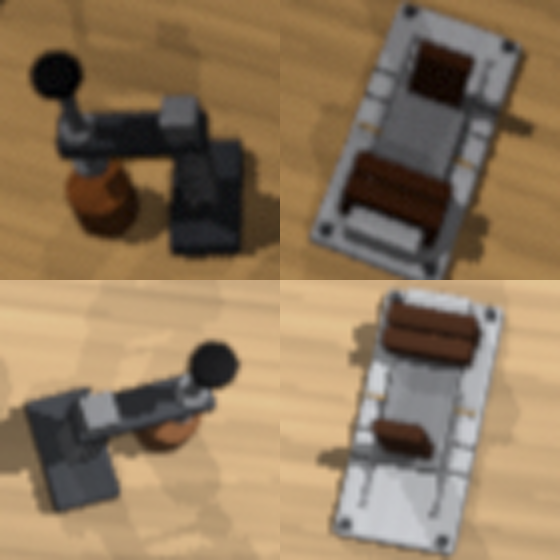

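The crop shows a tall puck under the foot, so it looks like the thick blank; the press depth will confirm that. The clamp's handle is at crop (403,437) in the top view, nearer the robot, and the jaw is shut.

Run:
```python
from h import *
from scipy.spatial.transform import Rotation as R
q=bot.read_camera("top");p=bot.read_camera("scene")
t=lambda u,v:((u-280)/4+156,(v-280)/4+146)
s=lambda u,v:((u-280)/4+280,v/4+210)
C=[ray(q,t(*c),.014) for c in [(335,530),(385,290),(503,300),(455,552)]]
D=[ray(p,s(*c),.014) for c in [(437,283),(310,242),(403,3),(522,45)]]
print(np.array(C),np.array(D))
for X in(C,D): print("mid",np.mean(X,0))
for X in (C,):
    a=(X[1]-X[0]+X[2]-X[3]); print("yaw",np.arctan2(a[1],a[0]))
a=D[1]-D[2]+D[0]-D[3]; print("yaw s",np.arctan2(a[1],a[0]))
print("handle top",ray(q,t(402,431),.095), "scene",ray(p,s(443,60),.095))
o=bot.get_obs();Rm=R.from_quat(np.roll(o["tool_rot"],-1)).as_matrix()
print(Rm.round(3)); d=Rm.T@(np.array([.61,-.219,.26])-o["eef_pos"]); print(d/.2)
```

```text
[[0.4642 0.2622 0.014 ]
 [0.6586 0.2537 0.014 ]
 [0.6618 0.1601 0.014 ]
 [0.4585 0.1685 0.014 ]] [[0.6617 0.2529 0.014 ]
 [0.6624 0.1631 0.014 ]
 [0.4618 0.1751 0.014 ]
 [0.4669 0.267  0.014 ]]
mid [0.560775 0.211125 0.014   ]
mid [0.5632   0.214525 0.014   ]
yaw -0.04246879182251982
yaw s -0.06591348290042963
handle top [0.5305 0.209  0.095 ] scene [0.5392 0.2144 0.095 ]
[[-0.893  0.449 -0.   ]
 [ 0.449  0.893  0.   ]
 [ 0.     0.    -1.   ]]
[-3.216929   -2.98350492 -0.14356716]
```

Request:
apply_moves(deltas=[[1,[-0.1,-0.1,-0.15],0.02],[1,[-0.25,-0.22,-0.2],0.04],[1,[-0.4,-0.36,-0.25],0.065],[1,[-0.55,-0.5,-0.25],0.09],[1,[-0.7,-0.64,-0.25],0.11],[1,[-0.85,-0.78,-0.25],0.135],[1,[-1,-0.93,-0.25],0.16],[1,[-1,-0.93,-0.25],0.184],[1,[-1,-0.93,-0.25],0.184]], squeeze=40)

```text
t: 2.0
eef_pos: [0.3989, 0.3461, 0.2817]
tool_rot: [-0.0, 0.726, 0.687, 0.0]
contact_force: [0.4, 1.3, -0.0]
gripper_width: 0.002
grasp_force: 0.0
```

Request:
apply_moves(deltas=[[1,[-0.15,0.07,0],0],[1,[-0.35,0.16,0],0],[1,[-0.55,0.25,0],0],[1,[-0.75,0.34,0],0],[1,[-1,0.44,0],0]])

```text
t: 2.5
eef_pos: [0.4751, 0.1472, 0.2815]
tool_rot: [-0.0, 0.722, 0.692, 0.001]
contact_force: [0.7, -0.1, -0.6]
gripper_width: -0.0
grasp_force: 0.0
```

Request:
apply_moves(deltas=[[1,[-0.2,0.09,0],0],[1,[-0.4,0.18,0],0],[1,[-0.6,0.26,0],0],[1,[-0.8,0.35,0],0],[1,[-1,0.44,0],0]])

```text
t: 3.0
eef_pos: [0.5535, -0.0577, 0.2814]
tool_rot: [0.0, 0.723, 0.691, 0.0]
contact_force: [0.9, 1.0, 0.7]
gripper_width: -0.003
grasp_force: 0.0
```

Request:
apply_moves(deltas=[[1,[-0.1,0.04,0],0],[1,[-0.2,0.08,0],0],[1,[-0.27,0.11,0],0],[1,[-0.3,0.12,0],0],[1,[-0.3,0.12,0],0],[1,[-0.3,0.12,0],0]])

```text
t: 3.6
eef_pos: [0.5734, -0.1174, 0.2811]
tool_rot: [-0.0, 0.724, 0.69, 0.0]
contact_force: [-0.5, 0.2, -0.4]
gripper_width: -0.002
grasp_force: 0.0
```

Run:
```python
from h import *
from scipy.spatial.transform import Rotation as R
o=bot.get_obs(); print(o["t"],o["eef_pos"],o["tool_rot"],o["contact_force"],o["q"])
p=bot.read_camera("wrist")
T=np.eye(4);T[:3,:3]=R.from_quat(np.roll(o["tool_rot"],-1)).as_matrix();T[:3,3]=o["eef_pos"]
p2=dict(p);p2["pose"]=T@np.array(p["hand_eye"])
print(np.array(p["hand_eye"]).round(3).tolist())
for r in bot.look_for(p,"gauge_cap")+bot.look_for(p,"thick_blank"): print(r,proj(p2,r["point"]))
print("cap est", proj(p2,[.61,-.219,.197]),"tcp",proj(p2,o["eef_pos"]))
save(p,"w1")
import json;np.save("p2.npy",p2["pose"])
```

```text
3.6 [ 0.57342789 -0.1174076   0.28107789] [-3.69062959e-04  7.23963144e-01  6.89838549e-01  7.68682516e-05] [-0.52851491  0.20853698 -0.37824021] [-0.38722164  0.32026244  0.61711609  1.74912916 -0.20277601  1.13676372
  0.2435666 ]
[[0.0, -0.961, -0.275, 0.069], [1.0, 0.001, -0.001, 0.002], [0.001, -0.275, 0.961, -0.141], [0.0, 0.0, 0.0, 1.0]]
{'point': [0.6103, -0.2145, 0.1367], 'confidence': 0.44} [288.4 271.1]
{'point': [0.6262, -0.2061, 0.0434], 'confidence': 0.72} [291.8 229.5]
cap est [296.4 311.2] tcp [247.8 250. ]
```

View pics/w1.png

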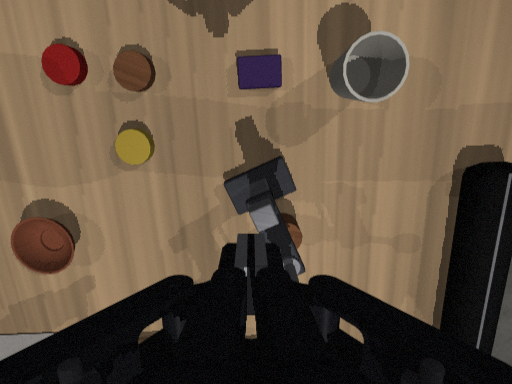

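The wrist view shows the gauge base at (262,185), arm to (297,265), a brown puck under the foot at (290,232), and the red, yellow and thin pucks and the jar well away. The cap is hidden behind the fingers. I'll go over the cap and down.

Request:
apply_moves(deltas=[[1,[-0.15,0.06,0],0],[1,[-0.3,0.12,0],0],[1,[-0.42,0.17,0],0],[1,[-0.5,0.205,0],0],[1,[-0.5,0.205,0.1],0],[1,[-0.5,0.205,0.2],0],[1,[-0.5,0.205,0.3],0],[1,[-0.5,0.205,0.36],0],[1,[-0.5,0.205,0.38],0],[1,[-0.5,0.205,0.38],0]])

```text
t: 4.75
eef_pos: [0.6091, -0.2205, 0.2052]
tool_rot: [-0.0, 0.725, 0.689, -0.0]
contact_force: [-0.0, -0.4, 0.6]
gripper_width: 0.001
grasp_force: 0.0
```

Run:
```python
from h import *
o=bot.get_obs(); print(o["eef_pos"],o["contact_force"])
p=bot.read_camera("scene");q=bot.read_camera("top")
print(proj(p,o["eef_pos"]),proj(q,o["eef_pos"]))
f=lambda p,u,v:cv2.resize(p["color"][v-45:v+45,u-45:u+45,::-1],(400,400),interpolation=cv2.INTER_CUBIC)
cv2.imwrite("pics/c.png",np.hstack([f(p,165,190),f(q,335,170)]))
```

```text
[ 0.60914296 -0.22048854  0.20520674] [-0.01809427 -0.35498685  0.61135348]
[155.9 179.7] [344.2 165.2]
```

View pics/c.png

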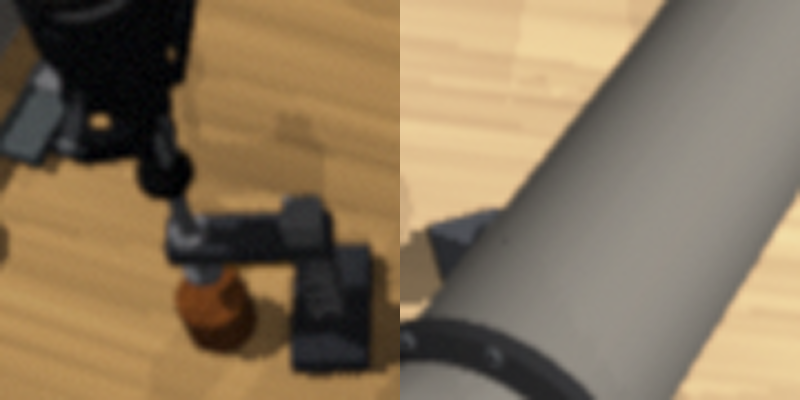

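The fingertips are right on the cap at crop (165,165), with the tall blank below at crop (215,305). Next I press in steps, from z 0.205 to about 0.172.

Request:
apply_moves(deltas=[[1,[0,0,0.03],0],[1,[0,0,0.06],0],[1,[0,0,0.09],0],[1,[0,0,0.12],0],[1,[0,0,0.15],0],[1,[0,0,0.165],0],[1,[0,0,0.165],0]])

```text
t: 5.55
eef_pos: [0.6094, -0.2209, 0.172]
tool_rot: [0.0, 0.725, 0.689, 0.0]
contact_force: [3.2, -0.5, 5.2]
gripper_width: 0.003
grasp_force: 1.8
```

Request:
apply_moves(deltas=[[1,[0,0,0.01],0],[1,[0,0,0.015],0],[1,[0,0,0.02],0],[1,[0,0,0.02],0]])

```text
t: 5.95
eef_pos: [0.6095, -0.2209, 0.1692]
tool_rot: [0.0, 0.725, 0.689, 0.0]
contact_force: [0.6, -0.4, 8.9]
gripper_width: -0.001
grasp_force: 4.3
```

Request:
apply_moves(deltas=[[1,[0,0,0.008],0],[1,[0,0,0.012],0],[1,[0,0,0.012],0],[1,[0,0,0.012],0],[1,[0,0,0.012],0],[1,[0,0,0.012],0]])

```text
t: 6.55
eef_pos: [0.6095, -0.221, 0.169]
tool_rot: [0.0, 0.725, 0.689, 0.001]
contact_force: [-5.8, 3.6, 23.3]
gripper_width: -0.003
grasp_force: 11.9
```

The plunger stopped hard at z 0.169, 28 mm of travel, so this is the thick blank. I'll let it spring up and head for the clamp.

Request:
apply_moves(deltas=[[1,[0,0,-0.03],0],[1,[0,0,-0.08],0],[1,[0,0,-0.13],0],[1,[0,0,-0.18],0],[1,[0,0,-0.25],0],[1,[0,0,-0.35],0],[1,[0,0,-0.5],0],[1,[0,0,-0.6],0],[1,[0,0,-0.6],0]])

```text
t: 7.45
eef_pos: [0.61, -0.2217, 0.2893]
tool_rot: [0.002, 0.725, 0.689, 0.001]
contact_force: [-0.9, -1.2, 0.7]
gripper_width: 0.001
grasp_force: 0.0
```

Request:
apply_moves(deltas=[[0.5,[0.2,-0.09,0],0],[0,[0.4,-0.18,0],0],[0,[0.6,-0.27,0],0],[0,[0.8,-0.35,0],0],[0,[1,-0.4,0],0]])

```text
t: 7.95
eef_pos: [0.5372, -0.0156, 0.285]
tool_rot: [-0.001, 0.725, 0.689, -0.001]
contact_force: [0.8, -0.2, -0.2]
gripper_width: 0.85
grasp_force: 0.0
```

Request:
apply_moves(deltas=[[0,[0.2,-0.05,0],0],[0,[0.4,-0.1,0],0],[0,[0.6,-0.15,0],0],[0,[0.7,-0.2,0],0],[0,[0.7,-0.2,0],0],[0,[0.7,-0.2,0],0]])

```text
t: 8.55
eef_pos: [0.5059, 0.1246, 0.2852]
tool_rot: [-0.0, 0.725, 0.689, -0.001]
contact_force: [-0.1, -1.1, -0.1]
gripper_width: 0.999
grasp_force: 0.0
```

Run:
```python
from h import *
from scipy.spatial.transform import Rotation as R
o=bot.get_obs(); print(o["t"],o["eef_pos"],o["tool_rot"],o["contact_force"],o["q"])
p=bot.read_camera("wrist")
T=np.eye(4);T[:3,:3]=R.from_quat(np.roll(o["tool_rot"],-1)).as_matrix();T[:3,3]=o["eef_pos"]
p2=dict(p);p2["pose"]=T@np.array(p["hand_eye"]); np.save("p2.npy",p2["pose"]);np.save("k.npy",p["intrinsics"])
for t in("jaw_grip","clamp"):
  for r in bot.look_for(p,t): print(t,r,proj(p2,r["point"]))
print("handle est", proj(p2,[.535,.212,.095]))
s=bot.read_camera("scene")
im=p["color"][:,:,::-1]
cv2.imwrite("pics/w2.png",np.hstack([im,cv2.resize(s["color"][150:245,130:200,::-1],(283,384))]))
```

```text
8.55 [0.50593801 0.1245834  0.2852441 ] [-1.77232102e-04  7.24619906e-01  6.89148135e-01 -8.99462216e-04] [-0.14627465 -1.13100174 -0.06871001] [-0.80573256  0.17707974  0.51238689  1.88049048 -0.09603063  1.10999413
 -0.30726254]
jaw_grip {'point': [0.5779, 0.2149, 0.0291], 'confidence': 0.83} [304.   89.2]
clamp {'point': [0.5648, 0.2166, 0.0175], 'confidence': 0.95} [292.2  88.9]
handle est [273.3  90.2]
```

View pics/w2.png

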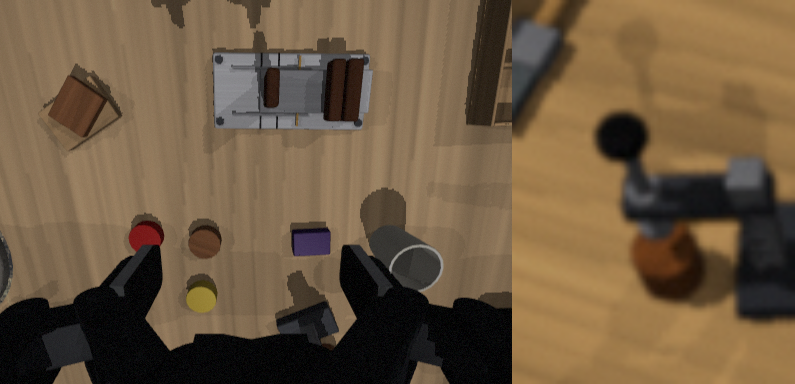

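The plunger is back up and the blank is in place. The handle top is centred at wrist (272,88), giving about (0.534, 0.213), and the clamp lines up with the tool. Next: above it, half open, then down.

Request:
apply_moves(deltas=[[0.5,[0.15,0.04,0],0],[0.5,[0.3,0.08,0],0],[0.5,[0.4,0.105,0],0],[0.5,[0.45,0.118,0],0],[0.5,[0.45,0.118,0.2],0],[0.5,[0.45,0.118,0.4],0],[0.5,[0.45,0.118,0.6],0],[0.5,[0.45,0.118,0.75],0],[0.5,[0.45,0.118,0.8],0],[0.5,[0.45,0.118,0.8],0]])

```text
t: 9.75
eef_pos: [0.5343, 0.2123, 0.125]
tool_rot: [-0.0, 0.725, 0.688, -0.001]
contact_force: [-0.4, -0.1, 0.3]
gripper_width: 0.502
grasp_force: 0.0
```

Run:
```python
from h import *
from scipy.spatial.transform import Rotation as R
o=bot.get_obs(); print(o["t"],o["eef_pos"],o["gripper_width"])
p=bot.read_camera("wrist")
T=np.eye(4);T[:3,:3]=R.from_quat(np.roll(o["tool_rot"],-1)).as_matrix();T[:3,3]=o["eef_pos"]
p2=dict(p);p2["pose"]=T@np.array(p["hand_eye"])
e=o["eef_pos"].copy();e[2]=.095;print("below tcp at z.095",proj(p2,e)); save(p,"w3")
```

```text
9.75 [0.53432526 0.21228669 0.12501856] 0.5015720746580761
below tcp at z.095 [248.3 227.9]
```

View pics/w3.png

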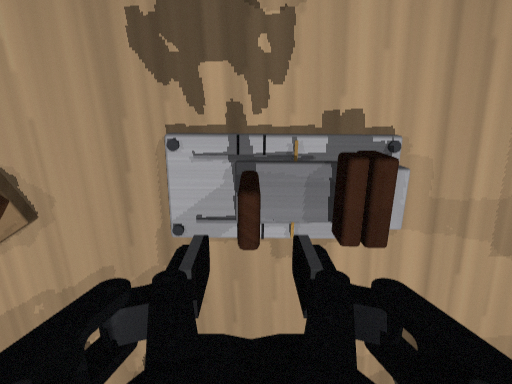

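The handle is centred between the fingers at (249,215). The pointers are at (295,148) and (292,228), with the lines at columns 264 and 238. Down, then close.

Request:
apply_moves(deltas=[[0.5,[0,0,0.1],0],[0.5,[0,0,0.2],0],[0.5,[0,0,0.3],0],[0.5,[0,0,0.35],0],[0.5,[0,0,0.35],0],[0.8,[0,0,0.35],0],[1,[0,0,0.35],0],[1,[0,0,0.35],0],[1,[0,0,0.35],0],[1,[0,0,0.35],0],[1,[0,0,0.35],0]], squeeze=60)

```text
t: 10.9
eef_pos: [0.5331, 0.214, 0.0572]
tool_rot: [-0.002, 0.725, 0.689, -0.001]
contact_force: [-8.8, -1.2, 10.0]
gripper_width: 0.156
grasp_force: 58.9
```

Request:
apply_moves(deltas=[[1,[0,-0.02,0],0],[1,[0,-0.045,0],0],[1,[0,-0.07,0],0],[1,[0,-0.095,0],0],[1,[0,-0.12,0],0],[1,[0,-0.145,0],0],[1,[0,-0.17,0],0],[1,[0,-0.195,0],0],[1,[0,-0.22,0],0],[1,[0,-0.235,0],0],[1,[0,-0.245,0],0],[1,[0,-0.245,0],0]])

```text
t: 12.1
eef_pos: [0.4893, 0.2167, 0.0572]
tool_rot: [0.002, 0.725, 0.688, 0.003]
contact_force: [9.4, 0.6, -6.6]
gripper_width: 0.155
grasp_force: 58.8
```

Run:
```python
from h import *
o=bot.get_obs(); print(o["t"],o["eef_pos"],o["gripper_width"],o["contact_force"],o["grasp_force"])
p=bot.read_camera("wrist"); 
T=bot.read_camera("top")
cv2.imwrite("pics/w4.png",np.hstack([cv2.resize(p["color"][0:230,130:430,::-1],None,fx=1.6,fy=1.6,interpolation=cv2.INTER_CUBIC),cv2.resize(T["color"][140:220,156:226,::-1],(300,368))]))
```

```text
12.1 [0.48933134 0.21665292 0.05720748] 0.1550110689840618 [ 9.42715283  0.61077403 -6.62291167] 58.79245340824127
```

View pics/w4.png

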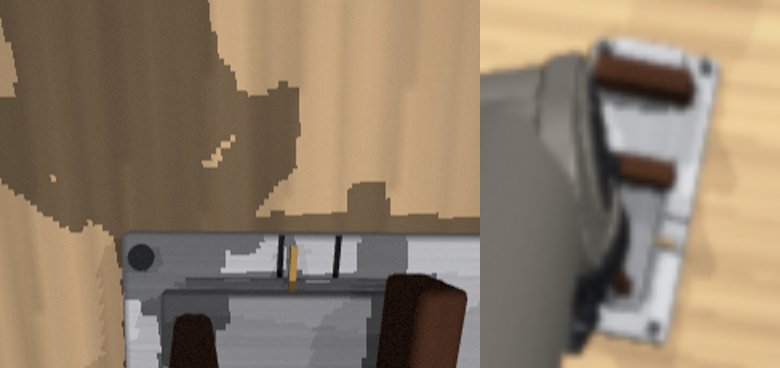

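Pointer at crop column 293, second line at 281 (lines 56 px = 22 mm apart), so it is about 4.5 mm short. That agrees with the 43.8 mm the tool has travelled.

Request:
apply_moves(deltas=[[1,[0,-0.008,0],0],[1,[0,-0.016,0],0],[1,[0,-0.022,0],0],[1,[0,-0.022,0],0],[1,[0,-0.022,0],0],[1,[0,-0.022,0],0],[1,[0,-0.022,0],0],[1,[0,-0.022,0],0]])

```text
t: 13.0
eef_pos: [0.4853, 0.2169, 0.0572]
tool_rot: [0.002, 0.725, 0.688, 0.003]
contact_force: [10.8, 0.7, -5.8]
gripper_width: 0.153
grasp_force: 59.0
```

Run:
```python
from h import *
o=bot.get_obs(); print(o["t"],o["eef_pos"],o["gripper_width"],o["contact_force"],o["grasp_force"])
p=bot.read_camera("wrist"); s=bot.read_camera("scene")
cv2.imwrite("pics/w5.png",np.hstack([cv2.resize(p["color"][0:230,130:430,::-1],None,fx=1.6,fy=1.6,interpolation=cv2.INTER_CUBIC),cv2.resize(s["color"][150:245,130:200,::-1],(271,368))]))
```

```text
13.0 [0.48533179 0.21687599 0.05721467] 0.15342650505047914 [10.77499598  0.70409103 -5.80256873] 59.010295271873474
```

View pics/w5.png

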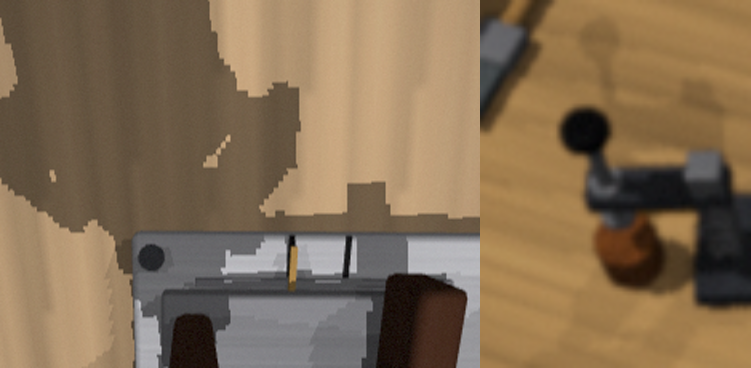

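The pointer is on the second line at crop (293,262), the force is 10.8 N, the plunger is up and the blank is in place. Handing in.

```bash
python3 -c "
from station import bot
print(bot.hand_in())"
```

```text
the job is handed in; nothing more can be done
None
```

I gauged the blank as the thick one (the plunger stopped at 28 mm) and let the foot spring back up. I then pulled the clamp jaw out to the second line, about 48 mm, and handed the job in with the gripper still holding it there; the hand-in gave no verdict.

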